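Unlock the taller organiser tier

TASK

Two white lidded organiser tiers stand on the windowsill, a taller and a shorter one, each locked by a steel bolt that a small steel keeper blocks. Unlock the taller one: slide its keeper (the round knob) fully aside out of the bolt's way, then slide its bolt (the flat upright fin) fully back out of its bridge, and leave both open. Do not touch the shorter tier.

Things in the scene. Friction and masses are not known exactly. Their poses are not given: they have to be found in the camera images.
- tall_tier: The taller of two white lidded boxes, to be unlocked; fixed to the sill, lid does not move. 140 (x) x 190 (y) x 105 mm (z); origin at the centre of its underside, z up, x away from the robot at yaw 0. On its flat top (z = 105 mm) lie the keeper and the bolt, steel plates 1 to 9 mm above the top with grips standing up to 42 mm above it.
- keeper (a joint): Its keeper: travel in m along the box's +x. 0 to 0.006 at the start (plate across the bolt's path), 0.036 fully open at its stop; from 0.021 the bolt can pass. Grip: upright round knob, 16 mm diameter, axis in the box's frame at x = 15 mm + this travel, y = 20 mm. Plate 18 mm wide. About 2 N of friction; stays where left.
- bolt (a joint): Its bolt: travel in m along the box's +y. 0 to 0.003 at the start, 0.036 fully drawn at its stop; the shut keeper blocks it at 0.006. Grip: upright flat fin, 24 mm (x) by 10 mm (y), centre in the box's frame at x = -35 mm, y = -30 mm + this travel. Its nose lies under an 18 mm high bridge at y = -82 mm. About 2 N of friction; stays where left.
- short_tier: The shorter white box, 55 mm high, of the same plan (140 x 190 mm) and with the same kind of bolt and keeper on its top (up to 97 mm above the sill); fixed beside the taller one, not to be touched. Origin at the centre of its underside, z up.
Things that resemble listed ones, but are neither listed nor needed, are in the scene too. Leave any blue look-alike of the tall_tier alone.

How it is judged:
By the outcome, as a careful person would: the job done as asked, in the order asked, and still so for the second after the job is handed in, with the robot touching nothing.
It also fails if it takes over 43 s, if anything falls off the work surface, if the arm or the gripper's body presses on something with over 40 N, if the wrist force passes 120 N, or if a joint passes its speed limit or range.

ROBOT

A 7-joint arm with a two-finger parallel gripper is mounted at the origin on the work surface. World frame = base frame: x ahead of the robot, y to its left, z up, the work surface at z = 0. Lengths are in mm, angles in rad, forces in N, time in s.
With the tool pointing down it reaches from about 425 to 1025 mm from the base axis. Payload 9.4 kg.
Tool frame: the origin (TCP) lies at the very end of the fingers, on their centre line; the grasp point (between the pads) lies 19 mm behind it (ctrl.grip_depth is the distance from the TCP to the grasp point, in mm); z points along the fingers, y is the direction in which the jaws open and shut (so a half turn about z gives the same grasp; the last joint's range is limited). The gripper opens to 85 mm and grips with 20 to 120 N. Pads are 22 mm wide; open, the fingers measure 114 mm over their backs; the gripper's body (76 mm by 85 mm) begins 54 mm behind the grasp point. The pads swing forward as they close: fully open they stand 13 mm farther back than shut.
Start: joints at [-1.3, 0.599, -0.003, 1.599, 0.002, 0.943, -0.08], TCP at [247.106, 681.588, 231.275] pointing down, gripper open.
Joint ranges: [-2.57, 2.57], [-0.35, 1.97], [-1.29, 1.29], [0.11, 2.56], [-1.05, 4.19], [0.11, 1.86], [-2.63, 2.63]. Speed limits (rad/s): [2.22, 2.22, 3.01, 3.01, 3.14, 3.14, 3.14].

INTERFACE

Orientations are given as a 3x3 rotation matrix whose columns are the frame's x, y, z axes.
In Python, from cell import ctrl gives the robot as it stands.
- The arm moves only by the tool send_rows, never from a script. Its argument "targets" is a list of rows, each a list of 7 numbers: the shift along the tool's x, y, z in cm, then the turn, a rotation vector about the tool's x, y, z in degrees, then the opening in per cent of the stroke, from 0 (shut) to 100 (fully open). In form: [[x, y, z, rx, ry, rz, fingers], ...]. A call has 1 to 12 rows; each row shifts and turns the commanded pose from where the row before left it, along the tool's axes as they then stand; what a row does not reach is not made up. A row lasts 1/12 s, in which the tool goes at most 41.7 mm and 7.16 degrees, less where a joint would pass 70% of its speed; a pose out of reach is approached as far as the arm can. A call with a gripper value outside its range is refused whole. The fingers move at their own pace and stop on an object; "newtons" is the grip in N (left out, the last holds). Time passes only in rows, so rows that do not move let the fingers close. It gives the time, the measured TCP pose, the force and the opening at its end, in the units of the state.
- ctrl.observe(): the state, without advancing time (a new reading comes with each control period).
- ctrl.capture(name): name is "side" or "top"; returns the picture (420x560x3 uint8, red, green, blue); there is no depth.
- ctrl.camera_model(name): a dict with "fx", "fy", "cx", "cy" (pixels), "R" (3x3) and "t" (3): a world point X has camera coordinates R X + t. Camera axes: x right, y down, z forward; pixel columns grow to the right and rows downward; lengths in mm; the calibration is good to about 2 mm. A picture is of the moment at which its call begins. camera_model takes no time and is no camera call.
- ctrl.finish_job(): hands the job in, once; it reports no verdict.
The state is a dict: "t": time; "qpos": joint angles; "dq": joint speeds; "joint_torque": joint torques, N m; "ee_pos": TCP position; "tool_rot": TCP orientation; "wrist_force": force on the tool from outside, world axes, zero at the start; "moment": the same for the moment, N m; "finger_gap": finger opening in mm.
Only numpy, scipy, OpenCV 4.12 (cv2) and the standard library are available. Lean on these libraries where they do the work, as an engineer would, in place of code of your own. Each camera call takes 0.05 s, during which the arm holds its last target.

## Working session

There is one attempt and no reset: what is moved stays moved. The work goes in short steps, Python scripts to look and compute and a tool call to move; the robot and the scene stay as the last step left them, time stands still between calls to the robot, and variables do not carry over. Pictures are saved under pics/ and viewed, and the job is handed in when it is done.

Besides the shell and the picture viewer there is one more tool, called after "Request:" as a command line: name --pt "numbers of a row" for each row, then --argument value for the rest. send_rows: Moves the arm, as the interface text tells. Its arguments: {"type":"object","properties":{"targets":{"type":"array"},"newtons":{"type":"number"}},"required":["targets"]}

```bash
ls; mkdir -p pics; python3 - <<'E'
from cell import ctrl
import cv2,numpy as np
for n in("side","top"):
    cv2.imwrite(f"pics/{n}0.png",cv2.cvtColor(ctrl.capture(n),cv2.COLOR_RGB2BGR))
    m=ctrl.camera_model(n);print(n,{k:np.round(v,3).tolist() for k,v in m.items()}, np.round(-np.array(m["R"]).T@np.array(m["t"])))
s=ctrl.observe();print(s)
E
```

```text
pics
side {'fx': 536.225, 'fy': 536.225, 'cx': 267.222, 'cy': 203.764, 'R': [[0.959, -0.284, 0.017], [-0.202, -0.723, -0.661], [0.2, 0.63, -0.75]], 't': [-400.931, 250.423, 1175.235]} [ 201. -673. 1054.]
top {'fx': 381.038, 'fy': 381.038, 'cx': 281.476, 'cy': 207.49, 'R': [[-0.005, -1.0, -0.018], [-0.981, 0.008, -0.192], [0.192, 0.017, -0.981]], 't': [106.482, 449.331, 1009.94]} [ 248.   85. 1079.]
{'t': 0.1, 'qpos': array([-1.29966554,  0.6000337 , -0.00253608,  1.60004231,  0.00179929,
        0.94290898, -0.07979967]), 'dq': array([-0.00084433, -0.00261347, -0.00186096, -0.00139165, -0.00017952,
       -0.00105398, -0.00048568]), 'joint_torque': array([ 5.76318009e-03, -7.77988744e+01,  1.57068472e+00, -2.58625442e+01,
        1.27231545e-02,  5.45332077e-03, -5.64111940e-05]), 'ee_pos': array([246.99610777, 681.18344153, 230.51437531]), 'tool_rot': array([[-9.40132196e-01,  3.40809822e-01, -3.46281671e-04],
       [ 3.40809972e-01,  9.40131241e-01, -1.34645509e-03],
       [-1.33334903e-04, -1.38386203e-03, -9.99999034e-01]]), 'wrist_force': array([ 0.052426  , -0.8628821 ,  0.85128965]), 'moment': array([ 0.00735074, -0.05415497,  0.02745764]), 'finger_gap': 85.0060208110935}
```

View pics/side0.png

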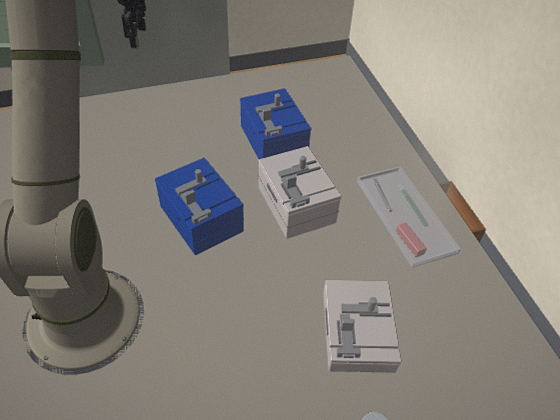

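View pics/top0.png

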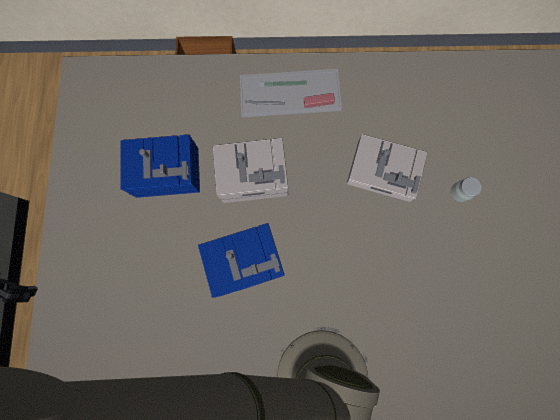

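The top view shows two white boxes, at about (250,170) and (388,168), and two blue look-alikes. In the side view the white ones are at (300,190) and (362,325). I'll enlarge the crops to measure corners.

```bash
python3 - <<'E'
import cv2
s=cv2.imread("pics/side0.png");t=cv2.imread("pics/top0.png")
def c(im,x,y,w,h,k,n):
    cv2.imwrite(f"pics/{n}.png",cv2.resize(im[y:y+h,x:x+w],None,fx=k,fy=k,interpolation=cv2.INTER_CUBIC))
c(t,200,125,100,85,7,"c_tA"); c(t,340,125,100,85,7,"c_tB")
c(s,250,140,100,100,6,"c_sA"); c(s,310,275,100,100,6,"c_sB")
E
```

```text
(no output)
```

View pics/c_tA.png

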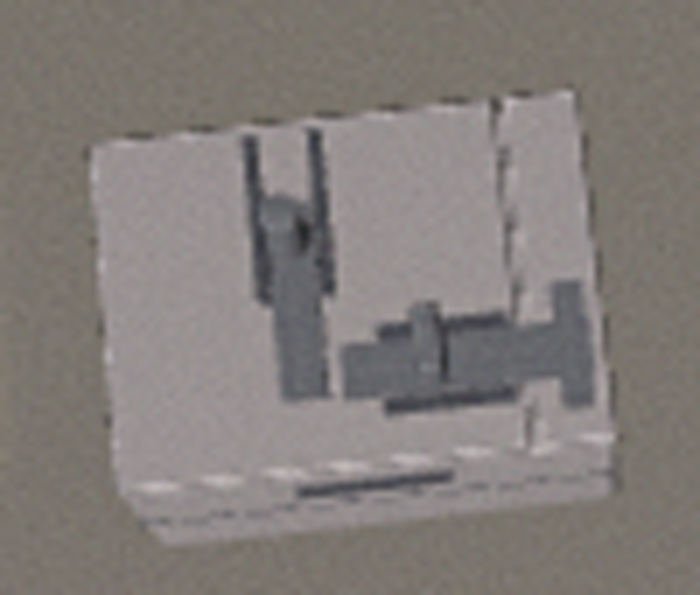

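View pics/c_tB.png

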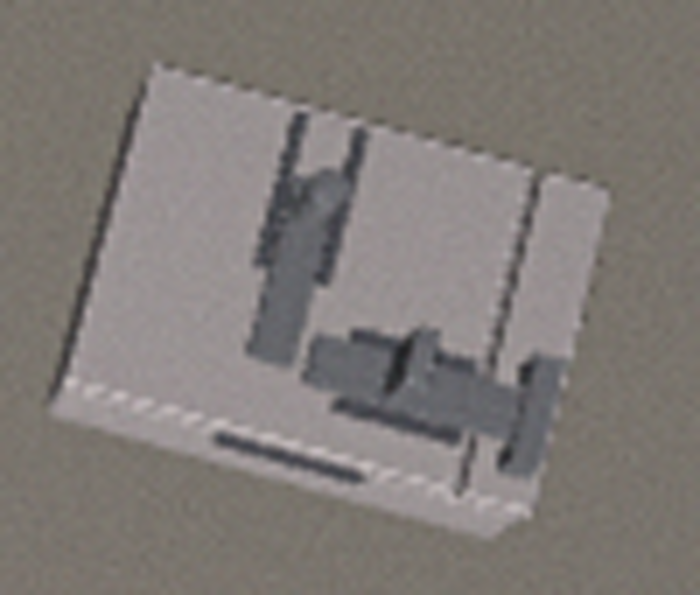

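View pics/c_sA.png

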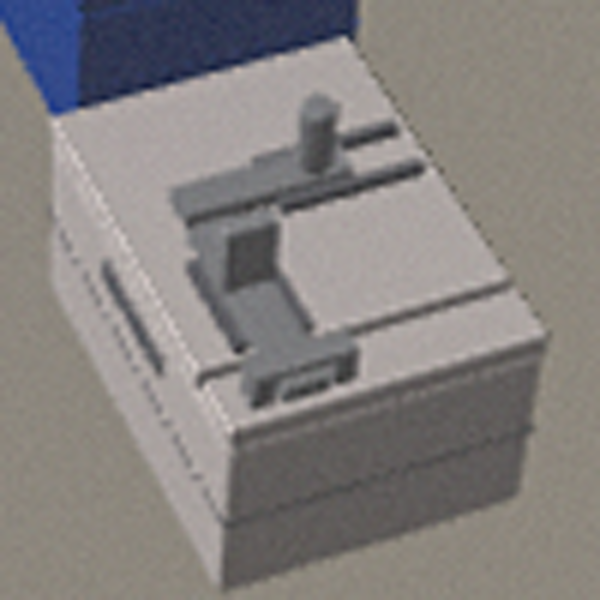

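View pics/c_sB.png

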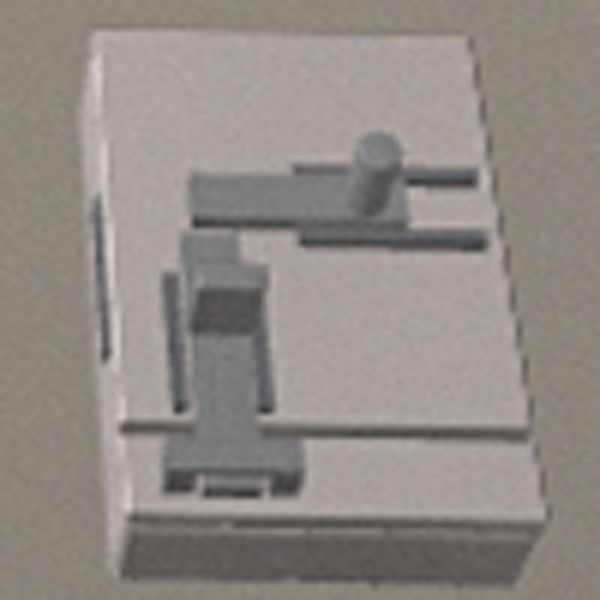

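```bash
cat > h.py <<'E'
import numpy as np,cv2
from scipy.optimize import least_squares
from cell import ctrl
M={n:ctrl.camera_model(n) for n in("side","top")}
def proj(n,X):
    m=M[n];p=np.array(m["R"])@np.array(X,float)+np.array(m["t"]);return np.array([m["fx"]*p[0]/p[2]+m["cx"],m["fy"]*p[1]/p[2]+m["cy"]])
def ray(n,px,z):
    m=M[n];R=np.array(m["R"]);c=-R.T@np.array(m["t"]);d=R.T@np.array([(px[0]-m["cx"])/m["fx"],(px[1]-m["cy"])/m["fy"],1]);return c+d*(z-c[2])/d[2]
def uc(p,k,ox,oy): return np.array([(p[0]+.5)/k-.5+ox,(p[1]+.5)/k-.5+oy])
def W(q,b):
    c,s=np.cos(q[2]),np.sin(q[2]);return np.array([q[0]+c*b[0]-s*b[1],q[1]+s*b[0]+c*b[1],b[2]])
E
cat > fit.py <<'E'
from h import *
T=lambda p:uc(p,7,200,125)
S=lambda p:uc(p,6,250,140)
o=[("top",(70,95,105),T((92,146))),("top",(70,-95,105),T((574,92))),("top",(-70,-95,105),T((612,437))),("top",(-70,95,105),T((113,487))),
("side",(-70,95,105),S((55,118))),("side",(70,95,105),S((345,40))),("side",(70,-95,105),S((548,340))),("side",(-70,-95,105),S((237,437))),("side",(-70,-95,0),S((222,588))),("side",(70,-95,0),S((520,495)))]
for use in("both","top","side"):
    oo=[a for a in o if use in("both",a[0])]
    r=least_squares(lambda q:np.concatenate([proj(n,W(q,b))-p for n,b,p in oo]),[700,150,0])
    print(use,r.x,np.round(r.fun.reshape(-1,2),1).tolist())
    if use=="both":Q=r.x
def loc(X):
    c,s=np.cos(Q[2]),np.sin(Q[2]);d=X[:2]-Q[:2];return np.round([c*d[0]+s*d[1],-s*d[0]+c*d[1]],1)
for nm,n,p in[("knob","top",T((283,210))),("knob","side",S((320,103))),("fin","top",T((425,310))),("fin","side",S((252,222)))]:
    X=ray(n,p,147);print(nm,n,X.round(1),loc(X))
E
python3 fit.py
```

```text
both [5.52782871e+02 1.88309274e+02 1.03579297e-01] [[-1.0, -0.7], [0.0, -0.7], [0.4, 0.0], [-0.1, 0.8], [-0.7, -0.2], [0.7, -0.8], [0.7, -0.7], [-0.8, -0.6], [-0.3, 1.8], [0.3, 1.2]]
top [5.52449614e+02 1.87859305e+02 9.71464644e-02] [[-0.7, -0.8], [0.4, -0.4], [0.4, 0.4], [-0.1, 0.7]]
side [5.52909837e+02 1.88776323e+02 1.07735752e-01] [[-0.8, -0.2], [0.5, -1.0], [0.7, -1.0], [-0.6, -0.7], [-0.1, 1.7], [0.4, 0.9]]
knob top [569.4 207.5 147. ] [18.5 17.4]
knob side [569.3 212.  147. ] [18.9 21.9]
fin top [530.7 155.1 147. ] [-25.4 -30.7]
fin side [521.4 155.1 147. ] [-34.6 -29.8]
```

A fits a 105 mm tall box (residuals about 1 px), with its origin near (553,188) and yaw 0.104. The knob reads at x=18.6, y=20 and the fin at x=-35, y=-30, both as specified. So A is the tall tier. Next I turn the tool so the jaws lie along box y and travel across at the present height.

Request:
send_rows --pt "0 0 0 0 0 -6.5 100" --pt "0 0 0 0 0 -6.5 100" --pt "0 0 0 0 0 -6.5 100" --pt "0 0 0 0 0 -6.4 100" --pt "-1.7 -3.15 0 0 0 0 100" --pt "-1.7 -3.15 0 0 0 0 50" --pt "-1.7 -3.15 0 0 0 0 50" --pt "-1.7 -3.15 0 0 0 0 50" --pt "-1.7 -3.15 0 0 0 0 50" --pt "-1.7 -3.15 0 0 0 0 50" --pt "-1.7 -3.15 0 0 0 0 50" --pt "-1.7 -3.15 0 0 0 0 50"

```text
t: 1.1
ee_pos: [409.2, 443.4, 231.1]
tool_rot: [[-0.995, -0.104, -0.0], [-0.104, 0.995, -0.0], [0.0, -0.0, -1.0]]
wrist_force: [1.2, -0.2, 0.0]
finger_gap: 42.8
```

Request:
send_rows --pt "-1.7 -3.15 0 0 0 0 50" --pt "-1.7 -3.15 0 0 0 0 50" --pt "-1.7 -3.15 0 0 0 0 50" --pt "-1.7 -3.15 0 0 0 0 50" --pt "-1.7 -3.15 0 0 0 0 50" --pt "-1.7 -3.15 0 0 0 0 50" --pt "-1.7 -3.15 0 0 0 0 50" --pt "0 0 0 0 0 0 50" --pt "0 0 0 0 0 0 50"

```text
t: 1.85
ee_pos: [551.0, 235.6, 230.9]
tool_rot: [[-0.995, -0.099, -0.0], [-0.099, 0.995, -0.001], [0.0, -0.001, -1.0]]
wrist_force: [-0.3, 1.0, -0.0]
finger_gap: 42.8
```

```bash
cat > st.py <<'E'
from h import *
Q=np.array([552.8,188.3,.1035])
def st():
    s=ctrl.observe();p=s["ee_pos"];c,sn=np.cos(Q[2]),np.sin(Q[2]);B=np.array([[c,sn,0],[-sn,c,0],[0,0,1]])
    l=B@(p-[Q[0],Q[1],0])
    print("t",round(s["t"],2),"p",p.round(1),"box",l.round(1),"gap",round(s["finger_gap"],1),"F",s["wrist_force"].round(1));print("tool in box\n",(B@s["tool_rot"]).round(3))
    return l
if __name__=="__main__": st()
E
python3 st.py
```

```text
t 1.85 p [551.  235.6 230.9] box [  3.1  47.2 230.9] gap 42.8 F [-0.3  1.  -0. ]
tool in box
 [[-1.     0.004 -0.   ]
 [ 0.004  1.    -0.001]
 [ 0.    -0.001 -1.   ]]
```

Request:
send_rows --pt "-0.78 -1.36 2.5 0 0 0 50" --pt "-0.78 -1.36 2.5 0 0 0 50" --pt "0 0 1.5 0 0 0 50" --pt "0 0 0 0 0 0 50" --pt "0 0 0 0 0 0 50"

```text
t: 2.27
ee_pos: [567.1, 214.0, 165.7]
tool_rot: [[-0.994, -0.106, -0.002], [-0.106, 0.994, -0.0], [0.002, 0.0, -1.0]]
wrist_force: [-0.1, 0.1, 0.8]
finger_gap: 42.7
```

```bash
cat > pic.py <<'E'
import sys
from st import *
st()
t=sys.argv[1]
a=ctrl.capture("side")[130:240,240:360];b=ctrl.capture("top")[115:225,190:310]
im=np.hstack([cv2.resize(a,None,fx=3.3,fy=3.3,interpolation=cv2.INTER_CUBIC),cv2.resize(b,None,fx=3.3,fy=3.3,interpolation=cv2.INTER_CUBIC)])
cv2.imwrite(f"pics/{t}.png",im[...,::-1])
E
python3 pic.py p1
```

```text
t 2.27 p [567.1 214.  165.7] box [ 16.9  24.1 165.7] gap 42.7 F [-0.1  0.1  0.8]
tool in box
 [[-1.    -0.002 -0.002]
 [-0.002  1.     0.   ]
 [ 0.002  0.    -1.   ]]
```

View pics/p1.png

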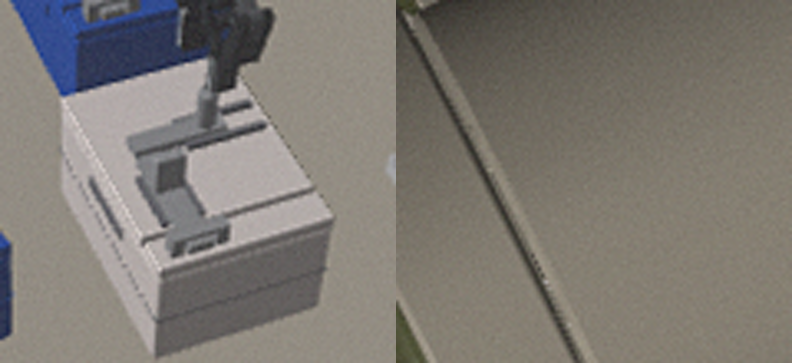

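The side crop shows the open fingers just above the knob at (207,105), and the arm hides the top view. I correct by 1.7 and 4 mm, then descend.

Request:
send_rows --pt "-0.17 -0.4 0 0 0 0 50" --pt "0 0 1.5 0 0 0 50" --pt "0 0 1.5 0 0 0 50" --pt "0 0 1.5 0 0 0 50" --pt "0 0 0 0 0 0 50" --pt "0 0 0 0 0 0 50"

```text
t: 2.87
ee_pos: [570.4, 209.2, 121.8]
tool_rot: [[-0.995, -0.104, -0.0], [-0.104, 0.995, -0.0], [0.0, -0.0, -1.0]]
wrist_force: [0.2, 0.2, 0.7]
finger_gap: 42.9
```

```bash
python3 pic.py p2
```

```text
t 2.87 p [570.4 209.2 121.8] box [ 19.6  18.9 121.8] gap 42.9 F [0.2 0.2 0.7]
tool in box
 [[-1.    -0.001 -0.   ]
 [-0.001  1.    -0.   ]
 [ 0.    -0.    -1.   ]]
```

View pics/p2.png

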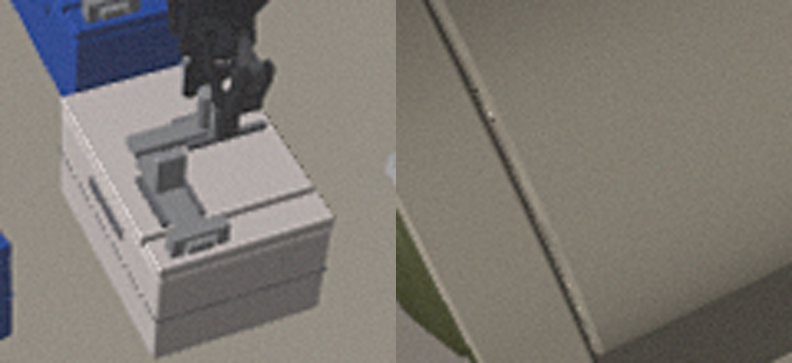

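Request:
send_rows --pt "0 0 0.2 0 0 0 50" --pt "0 0 0 0 0 0 0" --pt "0 0 0 0 0 0 0" --pt "0 0 0 0 0 0 0" --pt "0 0 0 0 0 0 0" --pt "0 0 0 0 0 0 0" --pt "0 0 0 0 0 0 0" --newtons 35

```text
t: 3.55
ee_pos: [570.6, 210.3, 120.0]
tool_rot: [[-0.994, -0.105, 0.001], [-0.105, 0.994, 0.002], [-0.001, 0.002, -1.0]]
wrist_force: [1.0, 4.9, 6.4]
finger_gap: 14.6
```

Gap is 14.6 mm, so the knob is held. I slide it along box +x, which is tool -x.

Request:
send_rows --pt "-0.5 0 0 0 0 0 0" --pt "-0.5 0 0 0 0 0 0" --pt "-0.5 0 0 0 0 0 0" --pt "-0.5 0 0 0 0 0 0" --pt "-0.5 0 0 0 0 0 0" --pt "0 0 0 0 0 0 0" --pt "0 0 0 0 0 0 0"

```text
t: 4.13
ee_pos: [596.3, 213.1, 120.1]
tool_rot: [[-0.994, -0.105, 0.002], [-0.105, 0.994, 0.002], [-0.003, 0.002, -1.0]]
wrist_force: [2.1, 5.6, 4.8]
finger_gap: 14.7
```

```bash
python3 pic.py p3
```

```text
t 4.13 p [596.3 213.1 120.1] box [ 45.8  20.1 120.1] gap 14.7 F [2.1 5.6 4.8]
tool in box
 [[-1.    -0.002  0.003]
 [-0.002  1.     0.002]
 [-0.003  0.002 -1.   ]]
```

View pics/p3.png

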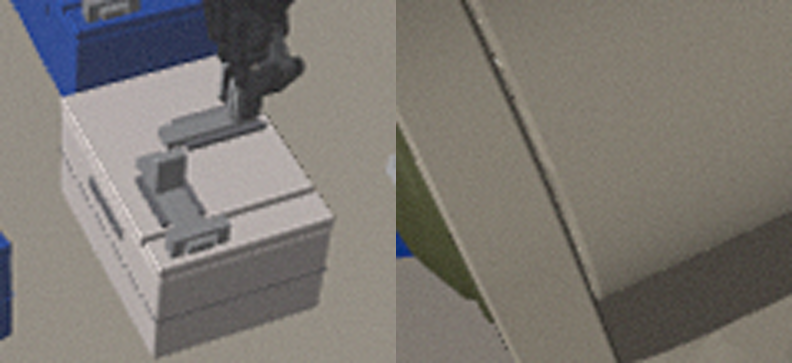

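The plate has moved: its left end went from (130,140) to (160,130), so the keeper follows. I continue to the stop in small steps.

Request:
send_rows --pt "-0.3 0 0 0 0 0 0" --pt "-0.3 0 0 0 0 0 0" --pt "0 0 0 0 0 0 0" --pt "0 0 0 0 0 0 0" --pt "0 0 0 0 0 0 0"

```text
t: 4.65
ee_pos: [601.6, 213.6, 120.1]
tool_rot: [[-0.994, -0.105, 0.002], [-0.105, 0.994, 0.002], [-0.002, 0.002, -1.0]]
wrist_force: [-0.1, 4.6, 6.4]
finger_gap: 14.8
```

Request:
send_rows --pt "-0.3 0 0 0 0 0 0" --pt "0 0 0 0 0 0 0" --pt "0 0 0 0 0 0 0" --pt "0 0 0 0 0 0 0"

```text
t: 4.98
ee_pos: [603.3, 213.8, 120.0]
tool_rot: [[-0.994, -0.105, -0.001], [-0.105, 0.994, 0.001], [0.001, 0.001, -1.0]]
wrist_force: [-4.8, 4.6, 8.8]
finger_gap: 14.5
```

```bash
python3 pic.py p4
```

```text
t 4.98 p [603.3 213.8 120. ] box [ 52.8  20.1 120. ] gap 14.5 F [-4.8  4.6  8.8]
tool in box
 [[-1.    -0.002 -0.001]
 [-0.002  1.     0.001]
 [ 0.001  0.001 -1.   ]]
```

View pics/p4.png

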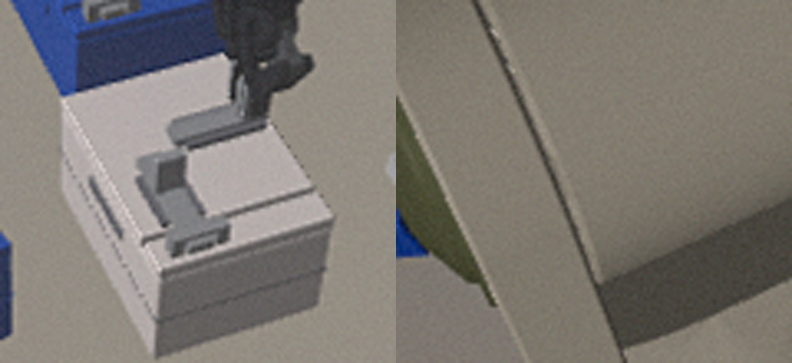

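Request:
send_rows --pt "-0.3 0 0 0 0 0 0" --pt "0 0 0 0 0 0 0" --pt "0 0 0 0 0 0 0" --pt "0 0 0 0 0 0 0"

```text
t: 5.42
ee_pos: [603.5, 213.8, 119.9]
tool_rot: [[-0.994, -0.106, -0.006], [-0.106, 0.994, -0.0], [0.006, 0.0, -1.0]]
wrist_force: [-13.8, 3.7, 15.9]
finger_gap: 14.9
```

At the stop: force rose to 14 N with no motion. I ease off, release, rise, and move over the fin.

Request:
send_rows --pt "0.3 0 0 0 0 0 0" --pt "0 0 0 0 0 0 50" --pt "0 0 0 0 0 0 50" --pt "0 0 0 0 0 0 50" --pt "0 0 -1.5 0 0 0 50" --pt "0 0 -2.0 0 0 0 50" --pt "0 0 -2.0 0 0 0 50" --pt "0 0 0 0 0 0 50" --pt "2.2 -1.25 0 0 0 0 50" --pt "2.2 -1.25 0 0 0 0 50" --pt "2.2 -1.25 0 0 0 0 50" --pt "2.2 -1.25 0 0 0 0 50"

```text
t: 6.42
ee_pos: [520.8, 152.3, 173.6]
tool_rot: [[-0.995, -0.103, -0.001], [-0.103, 0.995, -0.001], [0.001, -0.001, -1.0]]
wrist_force: [-0.1, 0.1, 0.2]
finger_gap: 42.7
```

Request:
send_rows --pt "0 0 0 0 0 0 50" --pt "0 0 0 0 0 0 50"

```text
t: 6.58
ee_pos: [521.1, 152.2, 174.1]
tool_rot: [[-0.995, -0.103, -0.001], [-0.103, 0.995, -0.001], [0.001, -0.001, -1.0]]
wrist_force: [0.8, 1.1, -0.9]
finger_gap: 42.8
```

```bash
python3 pic.py p5
```

```text
t 6.58 p [521.1 152.2 174.1] box [-35.2 -32.6 174.1] gap 42.8 F [ 0.8  1.1 -0.9]
tool in box
 [[-1.     0.001 -0.001]
 [ 0.001  1.    -0.001]
 [ 0.001 -0.001 -1.   ]]
```

View pics/p5.png

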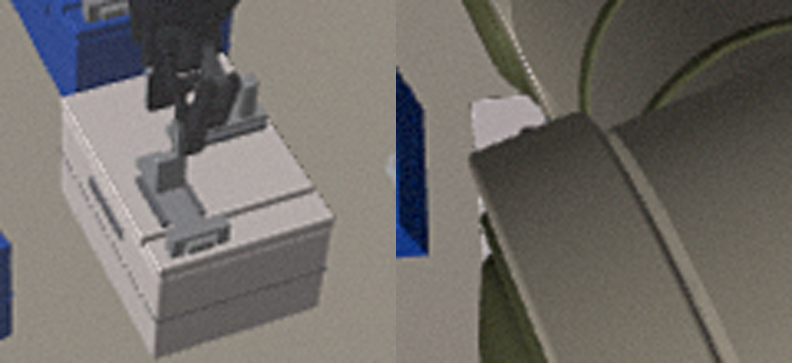

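The keeper stayed open, with its knob at about (248,95). The fingers stand over the fin, so I descend.

Request:
send_rows --pt "0 0.3 1.0 0 0 0 50" --pt "0 0 1.5 0 0 0 50" --pt "0 0 1.4 0 0 0 50" --pt "0 0 1.4 0 0 0 50" --pt "0 0 0 0 0 0 50" --pt "0 0 0 0 0 0 50"

```text
t: 7.18
ee_pos: [521.4, 157.1, 120.1]
tool_rot: [[-0.994, -0.105, -0.002], [-0.105, 0.994, -0.001], [0.002, -0.0, -1.0]]
wrist_force: [0.1, -0.1, 0.7]
finger_gap: 43.0
```

```bash
python3 pic.py p6
```

```text
t 7.18 p [521.4 157.1 120.1] box [-34.5 -27.8 120.1] gap 43.0 F [ 0.1 -0.1  0.7]
tool in box
 [[-1.    -0.001 -0.002]
 [-0.001  1.    -0.   ]
 [ 0.002 -0.    -1.   ]]
```

View pics/p6.png

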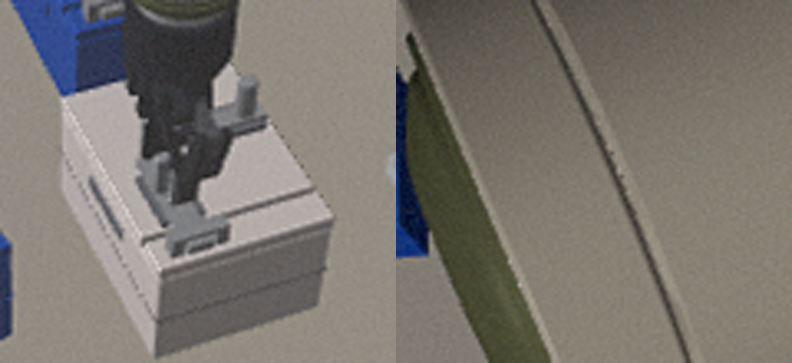

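The fingers straddle the fin, which is visible at about (165,175). I close.

Request:
send_rows --pt "0 0 0 0 0 0 0" --pt "0 0 0 0 0 0 0" --pt "0 0 0 0 0 0 0" --pt "0 0 0 0 0 0 0" --pt "0 0 0 0 0 0 0" --pt "0 0 0 0 0 0 0" --pt "0 0 0 0 0 0 0"

```text
t: 7.87
ee_pos: [521.9, 156.6, 122.0]
tool_rot: [[-0.995, -0.104, 0.001], [-0.104, 0.995, 0.0], [-0.001, 0.0, -1.0]]
wrist_force: [-0.9, -0.6, 5.5]
finger_gap: 9.4
```

```bash
python3 st.py
```

```text
t 7.87 p [521.9 156.6 122. ] box [-34.  -28.3 122. ] gap 9.4 F [-0.9 -0.6  5.5]
tool in box
 [[-1.    -0.001  0.001]
 [-0.001  1.     0.   ]
 [-0.001  0.    -1.   ]]
```

The fin is held (9.4 mm). I slide along +y, with the stop expected near box y = 6.

Request:
send_rows --pt "0 0.5 0 0 0 0 0" --pt "0 0.5 0 0 0 0 0" --pt "0 0.5 0 0 0 0 0" --pt "0 0.5 0 0 0 0 0" --pt "0 0.5 0 0 0 0 0" --pt "0 0 0 0 0 0 0" --pt "0 0 0 0 0 0 0"

```text
t: 8.45
ee_pos: [519.2, 182.4, 122.0]
tool_rot: [[-0.995, -0.105, 0.001], [-0.105, 0.995, 0.001], [-0.001, 0.001, -1.0]]
wrist_force: [-1.4, 1.9, 5.6]
finger_gap: 9.1
```

Request:
send_rows --pt "0 0.4 0 0 0 0 0" --pt "0 0.3 0 0 0 0 0" --pt "0 0 0 0 0 0 0" --pt "0 0 0 0 0 0 0" --pt "0 0 0 0 0 0 0"

```text
t: 8.87
ee_pos: [518.6, 188.9, 122.0]
tool_rot: [[-0.995, -0.104, 0.001], [-0.104, 0.995, 0.001], [-0.001, 0.001, -1.0]]
wrist_force: [-0.3, 0.5, 6.1]
finger_gap: 9.2
```

```bash
python3 pic.py p7
```

```text
t 8.87 p [518.6 188.9 122. ] box [-34.    4.1 122. ] gap 9.2 F [-0.3  0.5  6.1]
tool in box
 [[-1.    -0.001  0.001]
 [-0.001  1.     0.001]
 [-0.001  0.001 -1.   ]]
```

View pics/p7.png

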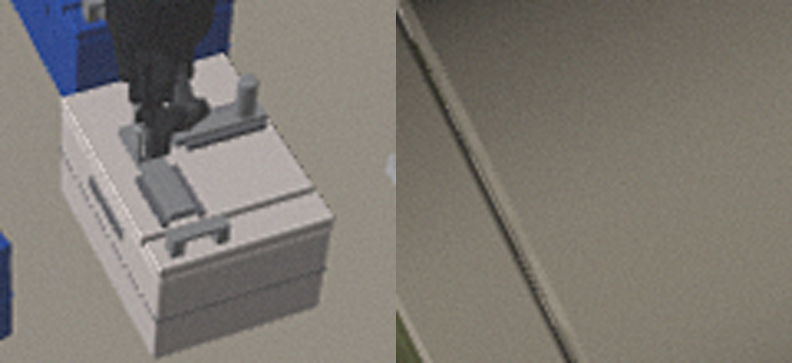

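The bolt has left the bridge; there is a gap below (170,215). I push on to the stop.

Request:
send_rows --pt "0 0.3 0 0 0 0 0" --pt "0 0 0 0 0 0 0" --pt "0 0 0 0 0 0 0" --pt "0 0 0 0 0 0 0"

```text
t: 9.3
ee_pos: [518.4, 191.0, 122.0]
tool_rot: [[-0.995, -0.104, 0.001], [-0.104, 0.995, -0.0], [-0.001, -0.0, -1.0]]
wrist_force: [-0.5, -1.7, 7.8]
finger_gap: 9.5
```

Request:
send_rows --pt "0 0.3 0 0 0 0 0" --pt "0 0 0 0 0 0 0" --pt "0 0 0 0 0 0 0" --pt "0 0 0 0 0 0 0"

```text
t: 9.63
ee_pos: [518.3, 191.2, 122.0]
tool_rot: [[-0.995, -0.101, 0.001], [-0.101, 0.995, -0.003], [-0.0, -0.003, -1.0]]
wrist_force: [1.6, -10.7, 8.7]
finger_gap: 9.1
```

The bolt is at its stop (10.7 N, no motion). I release, lift, and move away for a check.

Request:
send_rows --pt "0 -0.3 0 0 0 0 0" --pt "0 0 0 0 0 0 50" --pt "0 0 0 0 0 0 50" --pt "0 0 0 0 0 0 50" --pt "0 0 0 0 0 0 50" --pt "0 0 -1.5 0 0 0 50" --pt "0 0 -2.0 0 0 0 50" --pt "0 0 -3.0 0 0 0 50" --pt "0 0 -3.0 0 0 0 50" --pt "0 0 -3.0 0 0 0 50" --pt "0 0 0 0 0 0 50"

```text
t: 10.55
ee_pos: [520.0, 192.6, 251.5]
tool_rot: [[-0.995, -0.104, 0.007], [-0.104, 0.995, 0.003], [-0.007, 0.003, -1.0]]
wrist_force: [0.6, -0.0, 0.3]
finger_gap: 42.7
```

Request:
send_rows --pt "1.2 3.2 0 0 0 0 50" --pt "1.2 3.2 0 0 0 0 50" --pt "1.2 3.2 0 0 0 0 50" --pt "1.2 3.2 0 0 0 0 50" --pt "1.2 3.2 0 0 0 0 50" --pt "1.2 3.2 0 0 0 0 50" --pt "1.2 3.2 0 0 0 0 50" --pt "0.8 3.2 0 0 0 0 50" --pt "0.5 3.2 0 0 0 0 50" --pt "0.5 3.2 0 0 0 0 50" --pt "0 0 0 0 0 0 50" --pt "0 0 0 0 0 0 50"

```text
t: 11.55
ee_pos: [381.5, 500.9, 245.3]
tool_rot: [[-0.994, -0.108, -0.001], [-0.108, 0.994, -0.0], [0.001, -0.0, -1.0]]
wrist_force: [0.8, 0.2, -0.6]
finger_gap: 42.6
```

```bash
python3 pic.py p8
```

```text
t 11.55 p [381.5 500.9 245.3] box [-138.1  328.6  245.3] gap 42.6 F [ 0.8  0.2 -0.6]
tool in box
 [[-1.    -0.005 -0.001]
 [-0.005  1.    -0.   ]
 [ 0.001 -0.    -1.   ]]
```

View pics/p8.png

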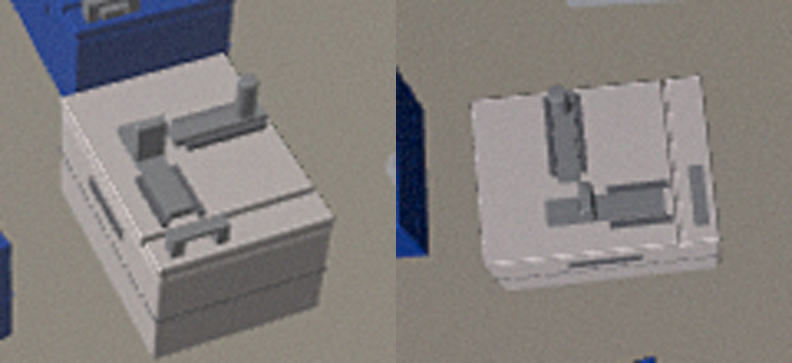

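Both views show the keeper at the far edge and the bolt clear of the bridge. A quick numeric check before handing in.

```bash
python3 - <<'E'
from st import *
c,s=np.cos(Q[2]),np.sin(Q[2])
for nm,n,p in[("knob","side",uc((248,79),3.3,240,130)),("fin","side",uc((150,121),3.3,240,130)),("knob","top",uc((560-396,92),3.3,190,115))]:
    d=ray(n,p,147)[:2]-Q[:2];print(nm,n,np.round([c*d[0]+s*d[1],-s*d[0]+c*d[1]],1))
print("expected knob (51,20), fin (-35,6)")
E
```

```text
knob side [50.9 21.4]
fin side [-35.1   7.4]
knob top [51.1 16.2]
expected knob (51,20), fin (-35,6)
```

```bash
python3 -c "
from cell import ctrl
print(ctrl.finish_job())"
```

```text
the job is handed in; nothing more can be done
None
```

The taller white tier is unlocked and the job is handed in; `finish_job` reported no verdict. I slid the keeper fully aside to its stop, then drew the bolt fully back to its stop. At about 11.7 s I left both open, with the gripper clear of everything.

- **Stops:** pushing on at each end gave no further motion while the force rose, to about 14 N at the keeper and 11 N at the bolt.
- **Final positions:** in the box's frame the side view puts the knob at (50.9, 21.4) mm against (51, 20) expected fully open. It puts the fin at (-35.1, 7.4) mm against (-35, 6).
- **Disagreement:** the top view agrees on the knob's travel (x = 51.1 mm). Its sideways position came out about 4 mm off (y = 16.2), the same direction as in the first pictures, so I put it down to calibration and reading error. I did not measure the fin in the final top view, but that view does show the bolt clear of its bridge.
- **Other objects:** I kept the arm away from the shorter tier and passed above the blue look-alikes. The wrist force readings gave no sign of touching anything else.

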